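# Back the sample feed wheel up one notch

## Task

The tube feed wheel has been advanced one notch too far. With a fingertip, flip the orange pawl up out of the teeth so that it stays up, push the wheel backward (anticlockwise seen from above) by one notch until the green post stands at the green pointer, then tip the pawl back down so that it sits in the teeth again. Only push, gently, gripping nothing; leave the blue-capped tubes standing in their holders and everything else on the bench where it is.

Things in the scene. Friction and masses are not known exactly. Their poses are not given: they have to be found in the camera images.
- feeder: Fixed white base of the feed wheel, 22 mm high, x -120..120, y -155..120 mm in its own frame. Origin on the bench straight below the wheel's axle, z up; the pointer is on its -x side, the pawl on its -y side. Place and yaw (within 0.4 rad) differ each time. 'Feeder' coordinates in the other entries are in this frame, in mm, heights above the bench; angles anticlockwise from its +x.
- axle (a point): Centre of the wheel's top face, 50 mm above the bench. The wheel is a grey disc of radius 100 mm. On its rim, radius 87 to 100, stand 12 saw teeth 10 mm high (tops at 60), 30 degrees apart, with flat gaps 26 mm wide. A steel hub, radius 20, stands to 80. 30 degrees (one notch) apart, 12 white dots mark the face.
- wheel (a joint): Turn of the wheel about its upright axle, rad. Starts within 0.02 of 0, pawl seated in a gap; grows anticlockwise seen from above = backward. One notch back is pi/6 = 0.524. With the pawl down it has about 0.1 rad of play each way, then is blocked backward. It is stiff: stays where it is left, takes about 2 N at the post. The pawl drops fully home if the wheel is within about 0.08 rad of a notch.
- post_top (a point): Centre of the top of the green push post, the only post: a fixed upright cylinder on the wheel, 18 mm wide, from 50 to 100 mm above the bench, 70 mm from the axle. At wheel 0 it is at feeder angle 150 degrees (x -61, y 35), one notch back at 180 degrees (x -70, y 0), next to the pointer. Clockwise of it, where a finger goes to push, the wheel is free for 70 mm.
- pointer (a point): Top centre of the fixed green pointer, 14 x 10 mm, at feeder x -112, y 0, 56 mm above the bench.
- pawl (a joint): Angle of the orange L-shaped pawl, rad. 0: down in the teeth; grows as the nose lifts, to a stop at 1.25. Pushing its upright tab outward (feeder -y, away from the wheel) lifts the nose, which clears the teeth above 0.35. Let go below about 0.7 it falls down again; above about 0.9 it falls on to its stop and stays up. To bring it down, push the standing bar inward (+y). Under 1 N moves it.
- pawl_hinge (a point): Middle of the pawl's hinge pin, at feeder x 0, y -138, 66 mm above the bench; the pin is level, along feeder x. The pawl turns between two aluminium cheeks, at feeder x 21 to 28 on either side, y -151 to -125, 76 mm high; behind it a stop plate at y -155 to -147, 66 mm high.
- pawl_tab (a point): Middle of the free end of the pawl's tab. The tab is a plate 34 mm wide (feeder x), 6 thick, that rises 60 mm above the hinge: its end at feeder 0, -138, height 126 when the pawl is down; when up on its stop the tab lies outward, its end at y -195, height 85.
- pawl_nose (a point): Top of the pawl's bar above the nose, 44 mm from the hinge. The bar, 14 mm wide and 8 thick, runs 49 mm level from the hinge towards the axle when down (this point at feeder 0, -94, height 70); when up it stands steep (this point at y -128, height 109) and can be pushed from its outer side, between bar and tab.
- tube0: Blue-capped sample tube riding loose in a square holder on the wheel at feeder angle 60 degrees (at wheel angle 0), 70 mm from the axle; 22 mm wide, 72 mm long, its top 122 mm above the bench, holder walls to 76 mm. Origin at its foot, z along it. It must stay standing in the holder and ride along.
- tube1: Blue-capped sample tube riding loose in a square holder on the wheel at feeder angle 0 degrees (at wheel angle 0), 70 mm from the axle; 22 mm wide, 72 mm long, its top 122 mm above the bench, holder walls to 76 mm. Origin at its foot, z along it. It must stay standing in the holder and ride along.
- tube2: Blue-capped sample tube riding loose in a square holder on the wheel at feeder angle 330 degrees (at wheel angle 0), 70 mm from the axle; 22 mm wide, 72 mm long, its top 122 mm above the bench, holder walls to 76 mm. Origin at its foot, z along it. It must stay standing in the holder and ride along.
- bottle: Amber bottle, 72 mm wide, 170 mm high, origin under its middle. Leave it alone.
- jar: White jar with blue cap, 60 mm wide, 85 mm high, origin under its middle. Leave it alone.
- tip_box: Blue tip box with pale lid, 80 x 115 mm, 83 mm high, origin under its middle. Leave it alone.
- marker: Marker pen lying on the bench, 130 mm long (its x), 16 mm thick, origin under its middle. Leave it alone.
Not all that is in view belongs to the job. Leave any red or turquoise look-alike of the tube0 alone.

How it is judged:
On the way, in this order (a step that is already met when the one before it is completed fails the run):
1. the pawl is lifted and stands up by itself on its stop, the fingers off it, the wheel still in its first notch (value of joint pawl above 1 rad and value of joint wheel below 0.15 rad and contact force between pawl and the arm below 0.05 N and contact force between pawl and the fingers below 0.05 N), for 0.1 s.
2. the wheel is pushed back one notch (within 0.12 rad) while the pawl is up (value of joint wheel between 0.404 and 0.644 rad and value of joint pawl above 0.4 rad), for 0.2 s.
At the end, for the whole second after the job is handed in: The wheel is one notch back (0.524 rad within 0.12), the pawl is down in the teeth (below 0.12 rad), both at rest, and the three tubes stand in their holders on the wheel (tilt below 0.3 rad, not raised by 10 mm) (value of joint wheel between 0.404 and 0.644 rad and value of joint pawl below 0.12 rad and velocity of joint wheel between -0.05 and 0.05 rad/s and velocity of joint pawl between -0.05 and 0.05 rad/s and angle between each of tube0, tube1, tube2's own z axis and vertical below 0.3 rad and z of each of tube0, tube1, tube2 in the frame of feeder below 0.06 m); the robot touches nothing.
It fails at once if the wheel goes back far beyond the one notch (value of joint wheel above 0.8 rad).
It fails at once if the wheel is pushed forward, a notch further on (value of joint wheel below -0.3 rad).
It fails at once if a tube is lifted out of its holder or knocked over (z of any of tube0, tube1, tube2 in the frame of feeder above 0.065 m or angle between any of tube0, tube1, tube2's own z axis and vertical above 0.5 rad).
It fails at once if the wheel or the pawl is gripped or forced (over 30 N of contact) (contact force between any of wheel, pawl and the fingers above 30 N).
It fails at once if a bottle, the jar, the tip box or the marker is moved or lifted (over 30 mm) (distance of any of bottle, jar, tip_box, marker from where it was at the start of the episode above 0.03 m).
It also fails if it takes over 51 s, if anything falls off the work surface, if the arm or the gripper's body presses on something with over 40 N, if the wrist force passes 120 N, or if a joint passes its speed limit or range.

## Robot

A 6-joint arm with a two-finger parallel gripper is mounted at the origin on the work surface. World frame = base frame: x ahead of the robot, y to its left, z up, the work surface at z = 0. Lengths are in m, angles in rad, forces in N, time in s.
With the tool pointing down it reaches from about 0.4 to 0.825 m from the base axis. Payload 7 kg.
Tool frame: the origin (TCP) lies midway between the tips of the shut fingers; the grasp point (between the pads) lies 19 mm behind it (r.grasp_offset is the distance from the TCP to the grasp point, in m); y points along the fingers, z is the direction in which the jaws open and shut, and the axes are right-handed (so a half turn about y gives the same grasp; the last joint's range is limited). The gripper opens to 88 mm and grips with 3 to 60 N. Pads are 19 mm wide; open, the fingers measure 130 mm over their backs; the gripper's body (78 mm by 193 mm) begins 47 mm behind the grasp point.
Start: joints at [1.45, 0.359, 0.012, 0, -1.224, -0.288], TCP at [0.268, 0.619, 0.227] pointing down, gripper open.
Joint ranges: [-3.07, 3.07], [-1.43, 2.12], [-1.02, 1.25], [-3.03, 1.67], [-3.05, -0], [-3.03, 3.03]. Speed limits (rad/s): [2.39, 2.39, 3.01, 3.14, 3.14, 3.14].

## Interface

Orientations are given as a unit quaternion [w, x, y, z].
In Python, from station import read_state, grab_frame, calibration, close_job, r gives the robot as it stands.
- The arm moves only by the shell command python3 -m creep 'ROWS' [OPENING] [FORCE]. ROWS is JSON, a list of rows, each a list of 6 numbers: the shift along the tool's x, y, z in m, then the turn, a rotation vector about the tool's x, y, z in rad. In form: [[x, y, z, rx, ry, rz], ...]. A call has 1 to 10 rows; each row shifts and turns the commanded pose from where the row before left it, along the tool's axes as they then stand; what a row does not reach is not made up. A row lasts 1/10 s, in which the tool goes at most 50 mm and 8.59 degrees, less where a joint would pass 70% of its speed; a pose out of reach is approached as far as the arm can. A call with a gripper value outside its range is refused whole. OPENING is the closure in counts, from 0 (fully open) to 255 (shut), set as the call begins (- or left out, the last holds). The fingers move at their own pace and stop on an object; FORCE is the grip in N (left out, the last holds). Time passes only in rows, so rows that do not move let the fingers close. It gives the time, the measured TCP pose, the force and the opening at its end, in the units of the state.
- read_state(): the state, without advancing time (a new reading comes with each control period).
- grab_frame(name): name is "scene" or "top"; returns the picture (420x560x3 uint8, red, green, blue); there is no depth.
- calibration(name): a dict with "camera_matrix" (3x3 intrinsics, pixels), "world_from_camera" (4x4, takes a point from camera to world coordinates). Camera axes: x right, y up, looking along -z (the intrinsics and any distortion apply to the point x, -y, -z); pixel columns grow to the right and rows downward; lengths in m; the calibration is good to about 2 mm. A picture is of the moment at which its call begins. calibration takes no time and is no camera call.
- close_job(): hands the job in, once; it reports no verdict.
The state is a dict: "t": time; "joints": joint angles; "joint_velocities": joint speeds; "joint_efforts": joint torques, N m; "position": TCP position; "tool_rot": TCP orientation; "ft_force": force on the tool from outside, world axes, zero at the start; "ft_torque": the same for the moment, N m; "gripper_width": opening from 0.0 (shut) to 1.0 (fully open).
Only numpy, scipy, OpenCV 4.12 (cv2) and the standard library are available. Lean on these libraries where they do the work, as an engineer would, in place of code of your own. Each camera call takes 0.05 s, during which the arm holds its last target.

## Working session

There is one attempt and no reset: what is moved stays moved. The work goes in short steps, Python scripts to look and compute and a shell command to move; the robot and the scene stay as the last step left them, time stands still between calls to the robot, and variables do not carry over. Pictures are saved under pics/ and viewed, and the job is handed in when it is done.

```bash
ls; mkdir -p pics
python3 - <<'E'
from station import *
import cv2
for n in("scene","top"):
    im=grab_frame(n); cv2.imwrite(f"pics/{n}0.png",im[:,:,::-1])
    c=calibration(n); print(n,c)
s=read_state(); print(s)
E
```

```text
pics
scene {'camera_matrix': array([[470.37919751,   0.        , 280.00602776],
       [  0.        , 470.37919751, 207.96983901],
       [  0.        ,   0.        ,   1.        ]]), 'world_from_camera': array([[ 0.43445798, -0.48319604,  0.76011042,  1.31433697],
       [ 0.90048147,  0.2512702 , -0.35495974, -0.37690981],
       [-0.01947796,  0.83868044,  0.54427542,  0.6758887 ],
       [ 0.        ,  0.        ,  0.        ,  1.        ]])}
top {'camera_matrix': array([[538.26857677,   0.        , 279.3009473 ],
       [  0.        , 538.26857677, 213.17119795],
       [  0.        ,   0.        ,   1.        ]]), 'world_from_camera': array([[-0.03021491,  0.98254478, -0.18355602,  0.26775928],
       [-0.99951135, -0.03117139, -0.00232703, -0.00848516],
       [-0.0080081 ,  0.18339601,  0.9830065 ,  1.53857582],
       [ 0.        ,  0.        ,  0.        ,  1.        ]])}
{'t': 0.1, 'joints': array([ 1.45012712e+00,  3.59261872e-01,  1.11627311e-02, -2.96359888e-04,
       -1.22406902e+00, -2.88094995e-01]), 'joint_velocities': array([ 0.00023322, -0.00272264,  0.00393744,  0.00165802,  0.0011687 ,
       -0.0004235 ]), 'joint_efforts': array([-1.47123268e-03, -5.84162378e+01,  2.93751365e+01,  7.01546699e+00,
        1.02157283e-02, -4.41871282e-05]), 'position': array([0.26815653, 0.61899046, 0.22575842]), 'tool_rot': array([ 0.14360844, -0.1434932 , -0.6918905 ,  0.69287362]), 'ft_force': array([-0.03950818, -0.72736233,  0.96539525]), 'ft_torque': array([ 0.01867348, -0.00407409,  0.01140886]), 'gripper_width': 1.002723171576198}
```

View pics/scene0.png

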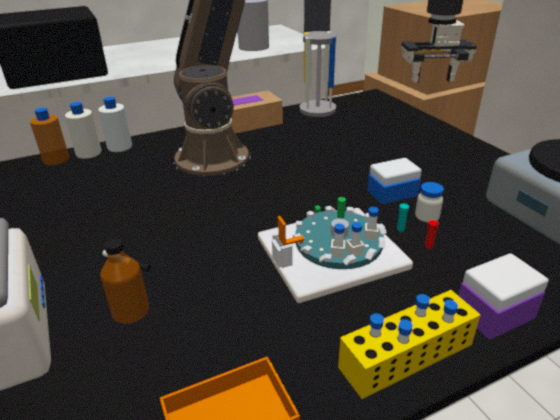

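View pics/top0.png

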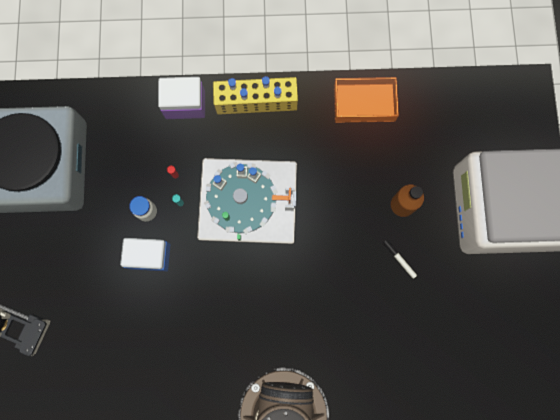

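The scene view shows the feeder with the pawl at about (290,232) and the post at (341,207). The top view shows the hub at (240,196), the pointer at (239,238), the post at (226,216), and the orange pawl at (284,198). Next I measure them.

```bash
cat > h.py <<'E'
import numpy as np,cv2
from station import *
def ray(n,uv):
    c=calibration(n);K=c["camera_matrix"];T=c["world_from_camera"]
    d=np.linalg.inv(K)@np.array([uv[0],uv[1],1.]);d=np.array([d[0],-d[1],-d[2]])
    return T[:3,3],T[:3,:3]@d
def onz(n,uv,z):
    o,d=ray(n,uv);return o+d*(z-o[2])/d[2]
def proj(n,p):
    c=calibration(n);K=c["camera_matrix"];T=c["world_from_camera"]
    q=T[:3,:3].T@(np.asarray(p)-T[:3,3]);q=np.array([q[0],-q[1],-q[2]]);q=K@q;return q[:2]/q[2]
def blobs(im,lo,hi,roi,amin=4):
    hsv=cv2.cvtColor(im,cv2.COLOR_RGB2HSV);m=cv2.inRange(hsv,lo,hi)
    k=np.zeros_like(m);x0,y0,x1,y1=roi;k[y0:y1,x0:x1]=255;m&=k
    n,l,s,c=cv2.connectedComponentsWithStats(m)
    return [(s[i].tolist(),c[i].round(1).tolist()) for i in range(1,n) if s[i][4]>=amin],m
E
python3 - <<'E'
from h import *
t=grab_frame("top");s=grab_frame("scene")
cv2.imwrite("pics/topc.png",cv2.resize(t[150:250,190:305],None,fx=6,fy=6,interpolation=cv2.INTER_CUBIC)[:,:,::-1])
cv2.imwrite("pics/scenec.png",cv2.resize(s[190:300,255:415],None,fx=5,fy=5,interpolation=cv2.INTER_CUBIC)[:,:,::-1])
for nm,im,roi in(("top",t,(190,150,305,250)),("scene",s,(255,190,415,300))):
    print(nm,"green",blobs(im,(45,120,40),(75,255,255),roi)[0])
    print(nm,"orange",blobs(im,(5,150,100),(20,255,255),roi)[0])
    print(nm,"blue",blobs(im,(105,150,80),(125,255,255),roi)[0])
# base outline
b,m=blobs(t,(0,0,150),(180,60,255),(190,150,305,250),30)
hsv=cv2.cvtColor(t,cv2.COLOR_RGB2HSV);m=cv2.inRange(hsv,(0,0,60),(180,255,255));m[:150]=0;m[252:]=0;m[:,:190]=0;m[:,305:]=0
c=max(cv2.findContours(m,0,1)[0],key=cv2.contourArea);R=cv2.minAreaRect(c);print(R)
for p in cv2.boxPoints(R):print(onz("top",p,.022).round(4))
E
```

```text
top green [([238, 236, 2, 3, 4], [238.8, 237.2])]
top orange [([273, 190, 18, 10, 66], [282.2, 196.5])]
top blue [([237, 164, 7, 7, 33], [239.8, 167.2]), ([250, 168, 6, 7, 33], [252.5, 170.8]), ([214, 176, 7, 7, 33], [217.1, 178.7])]
scene green [([337, 196, 10, 22, 160], [340.9, 205.9]), ([314, 205, 7, 8, 44], [317.0, 208.0])]
scene orange [([277, 216, 27, 29, 252], [286.4, 233.1])]
scene blue [([368, 190, 47, 14, 431], [391.4, 194.6]), ([368, 206, 11, 11, 91], [373.1, 210.6]), ([352, 222, 10, 10, 73], [356.2, 226.6]), ([335, 224, 9, 9, 70], [339.0, 228.2])]
((246.7616424560547, 200.43563842773438), (98.74711608886719, 83.94245147705078), 2.12109637260437)
[0.4793 0.2346 0.022 ]
[0.7266 0.225  0.022 ]
[ 0.7061 -0.0632  0.022 ]
[ 0.4601 -0.0454  0.022 ]
```

```bash
sleep 1
```

```text
(no output)
```

View pics/topc.png

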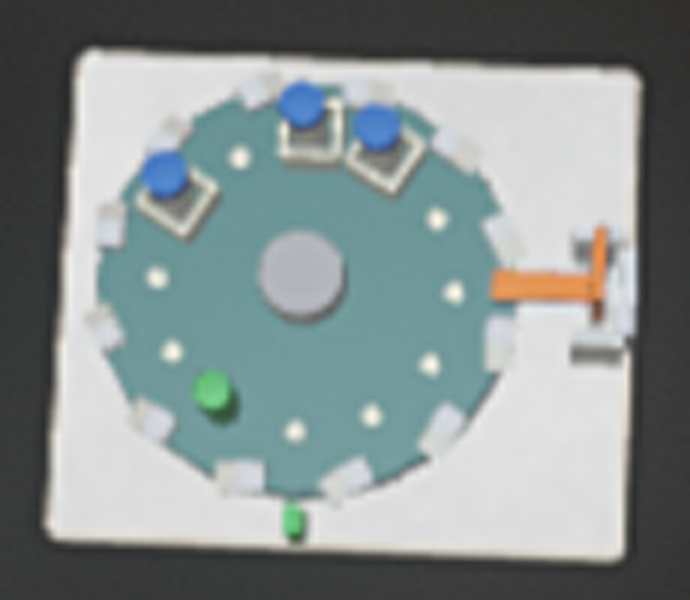

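View pics/scenec.png

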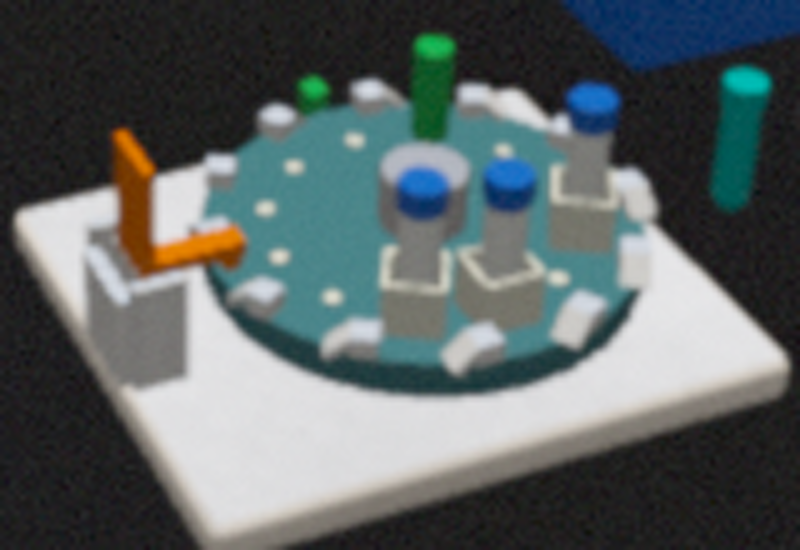

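The top crop shows the hub at (302,275), the post top at (214,390), the pointer at (294,522) and the blue caps at (166,173), (302,104) and (378,128). The tab edge runs from (601,228) to (600,320). The scene crop shows the pawl down with its tab upright. I'll fit the feeder pose from these points with known heights.

```bash
cat > fit.py <<'E'
from h import *
from scipy.optimize import least_squares
def P(a,r,z):a=np.radians(a);return (r*np.cos(a),r*np.sin(a),z)
top=lambda u,v:(190+(u+.5)/6-.5,150+(v+.5)/6-.5)
sc=lambda u,v:(255+(u+.5)/5-.5,190+(v+.5)/5-.5)
# name, cam, pix, feeder pt, on wheel?
F=[("hub","top",top(302,274),(0,0,.08),0),
("post","top",top(214,388),P(150,.07,.1),1),("t0","top",top(166,172),P(60,.07,.122),1),("t1","top",top(302,103),P(0,.07,.122),1),("t2","top",top(378,126),P(330,.07,.122),1),
("pointer","top",top(294,518),(-.112,0,.056),0),
("cTL","top",top(78,50),(.12,.12,.022),0),("cTR","top",top(640,68),(.12,-.155,.022),0),("cBR","top",top(625,560),(-.12,-.155,.022),0),("cBL","top",top(45,540),(-.12,.12,.022),0),
("tab","top",top(601,262),(0,-.138,.126),0),
("post_s","scene",sc(435,44),P(150,.07,.1),1),("t0_s","scene",sc(594,92),P(60,.07,.122),1),("t1_s","scene",sc(511,170),P(0,.07,.122),1),("t2_s","scene",sc(423,180),P(330,.07,.122),1),("tab_s","scene",sc(137,150),(0,-.138,.126),0),("ptr_s","scene",sc(313,82),(-.112,0,.056),0)]
def world(x,p,w):
    a=x[2]+(x[3] if w else 0);c,s=np.cos(a),np.sin(a);return np.array([x[0]+c*p[0]-s*p[1],x[1]+s*p[0]+c*p[1],p[2]])
def res(x):return np.concatenate([proj(n,world(x,p,w))-uv for _,n,uv,p,w in F])
R=least_squares(res,[.6,.1,0,0],loss="soft_l1",f_scale=1.)
if __name__=="__main__":
    print(R.x)
    for f,r in zip(F,R.fun.reshape(-1,2)):print(f[0],r.round(2), (onz(f[1],f[2],f[3][2])-world(R.x,f[3],f[4])).round(4)[:2]*1000)
E
python3 fit.py
```

```text
[ 0.5951547   0.10336734 -0.06596688 -0.00663089]
hub [-0.25 -0.34] [-1.  -0.7]
post [-0.26  0.31] [ 0.8 -0.7]
t0 [-0.4  -0.18] [-0.5 -1.1]
t1 [-0.05 -0.28] [-0.8 -0.1]
t2 [-0.06 -0.28] [-0.8 -0.2]
pointer [-0.2   0.17] [ 0.5 -0.6]
cTL [-0.25 -0.11] [-0.4 -0.7]
cTR [ 0.06 -0.08] [-0.2  0.2]
cBR [ 0.03 -0.47] [-1.3  0.1]
cBL [ 0.03 -0.47] [-1.3  0.1]
tab [-0.21 -0.35] [-1.  -0.5]
post_s [-0.46 -0.4 ] [2. 0.]
t0_s [-0.16  0.34] [-0.9  1.1]
t1_s [-0.37 -0.32] [1.3 0. ]
t2_s [-0.15 -0.88] [ 2.8 -1.4]
tab_s [-0.65 -0.43] [2.  0.5]
ptr_s [-0.05  0.26] [-1.   0.7]
```

```bash
cat > st.py <<'E'
from h import *
from scipy.spatial.transform import Rotation as Ro
X=[.5952,.1034,-.066]
Rf=Ro.from_euler("z",X[2]).as_matrix()
def st(goal=None):
    s=read_state();q=s["tool_rot"];M=Ro.from_quat([q[1],q[2],q[3],q[0]]).as_matrix()
    p=s["position"];f=Rf.T@(p-[X[0],X[1],0])
    print("t",round(s["t"],2),"pos",p.round(4),"feeder mm",(f*1000).round(1),"F",s["ft_force"].round(2),"w",round(s["gripper_width"],3))
    print("axes in feeder (cols x,y,z)\n",(Rf.T@M).round(3), "joints",s["joints"].round(2))
    return s,M,f
def go(goal_f_mm):
    s,M,f=st();d=Rf@(np.array(goal_f_mm)/1000-f);
    print("tool shift",(M.T@d).round(4))
    # desired orientation: y down, tool z along +-feeder x
    for sg in(1,-1):
        D=Rf@np.array([[0,0,sg],[-sg if 0 else 0,0,0],[0,-1,0]],float)
        D[:,0]=np.cross(D[:,1],D[:,2])
        rv=Ro.from_matrix(M.T@D).as_rotvec();print("rot",sg,rv.round(3))
E
python3 -c "
from st import *
go((0,-118,227))"
python3 -m creep --help | head
```

```text
t 0.2 pos [0.2682 0.6191 0.226 ] feeder mm [-360.3  493.   226. ] F [ 0.46 -0.07  0.62] w 1.0
axes in feeder (cols x,y,z)
 [[-0.942 -0.    -0.336]
 [ 0.336 -0.001 -0.942]
 [-0.    -1.     0.001]] joints [ 1.45  0.36  0.01 -0.   -1.22 -0.29]
tool shift [-5.447e-01 -5.000e-04  4.544e-01]
rot 1 [-1.000e-03 -1.914e+00  1.000e-03]
rot -1 [-1.000e-03  1.228e+00 -1.000e-03]invalid input: not JSON, or not a number
```

```bash
python3 -m creep '[[-0.0272,0,0.0227,0,0,0],[-0.0272,0,0.0227,0,0,0],[-0.0272,0,0.0227,0,0,0],[-0.0272,0,0.0227,0,0,0],[-0.0272,0,0.0227,0,0,0],[-0.0272,0,0.0227,0,0,0],[-0.0272,0,0.0227,0,0,0],[-0.0272,0,0.0227,0,0,0],[-0.0272,0,0.0227,0,0,0],[-0.0272,0,0.0227,0,0,0]]' 255 5
python3 -m creep '[[-0.0272,0,0.0227,0,0,0],[-0.0272,0,0.0227,0,0,0],[-0.0272,0,0.0227,0,0,0],[-0.0272,0,0.0227,0,0,0],[-0.0272,0,0.0227,0,0,0],[-0.0272,0,0.0227,0,0,0],[-0.0272,0,0.0227,0,0,0],[-0.0272,0,0.0227,0,0,0],[-0.0272,0,0.0227,0,0,0],[-0.0272,0,0.0227,0,0,0]]'
python3 -m creep '[[0,0,0,0,0.123,0],[0,0,0,0,0.123,0],[0,0,0,0,0.123,0],[0,0,0,0,0.123,0],[0,0,0,0,0.123,0],[0,0,0,0,0.123,0],[0,0,0,0,0.123,0],[0,0,0,0,0.123,0],[0,0,0,0,0.123,0],[0,0,0,0,0.121,0]]'
python3 - <<'E'
from st import *
go((0,-117,160))
for n,a in(("scene",(180,80,420,300)),("top",(190,150,330,260))):
    im=grab_frame(n);x0,y0,x1,y1=a
    cv2.imwrite(f"pics/{n}1.png",cv2.resize(im[y0:y1,x0:x1],None,fx=3.2 if n=="scene" else 5,fy=2.7 if n=="scene" else 5,interpolation=2)[:,:,::-1])
E
```

```text
t: 1.2
position: [0.428, 0.3016, 0.2267]
tool_rot: [-0.143, 0.143, 0.692, -0.692]
ft_force: [1.3, 1.0, -0.1]
gripper_width: 0.153
t: 2.2
position: [0.5875, -0.0149, 0.2266]
tool_rot: [-0.144, 0.144, 0.692, -0.692]
ft_force: [0.9, 0.7, 0.7]
gripper_width: 0.005
t: 3.2
position: [0.5868, -0.0135, 0.2264]
tool_rot: [0.518, -0.517, -0.482, 0.482]
ft_force: [0.3, -1.3, -0.2]
gripper_width: 0.003
t 3.2 pos [ 0.5868 -0.0135  0.2264] feeder mm [  -0.6 -117.2  226.4] F [ 0.25 -1.27 -0.22] w 0.003
axes in feeder (cols x,y,z)
 [[ 0.005 -0.    -1.   ]
 [ 1.    -0.     0.005]
 [-0.    -1.     0.   ]] joints [ 0.31  0.22 -0.19 -0.   -1.17 -0.38]
tool shift [ 0.0002  0.0664 -0.0006]
rot 1 [ 0.000e+00  3.136e+00 -1.000e-03]
rot -1 [-0.    -0.005 -0.   ]
```

```bash
sleep 1
```

```text
(no output)
```

View pics/scene1.png

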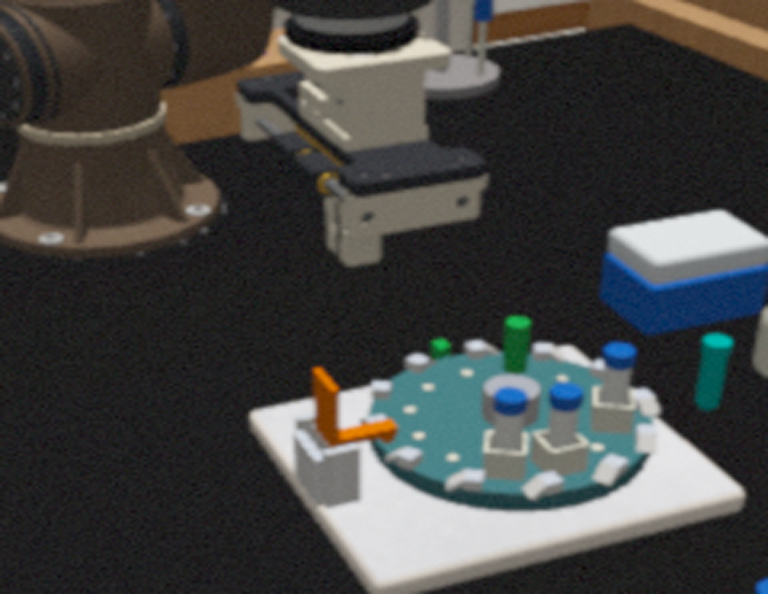

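View pics/top1.png

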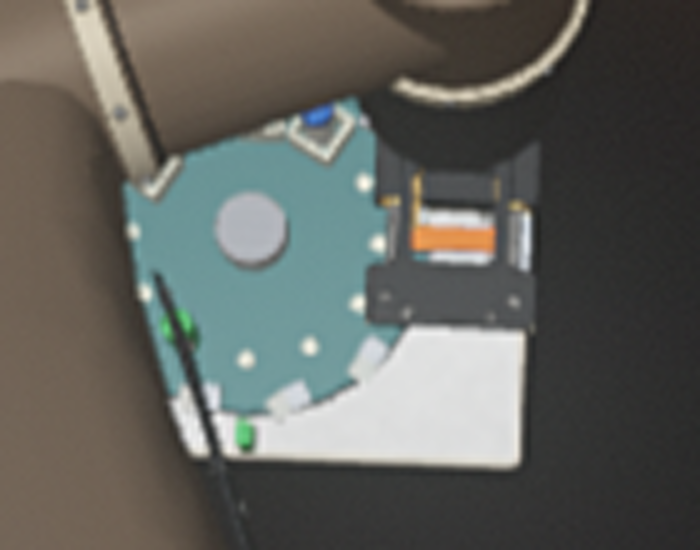

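The scene crop shows the shut gripper with its tip at crop (360,260), above and behind the pawl. In the top crop, the orange bar is visible between the gripper parts. I'll compare the tip with the projection of the TCP.

Run:
```python
from st import *
s,M,f=st()
p=s["position"]
im={n:np.ascontiguousarray(grab_frame(n)) for n in("scene","top")}
for n,(x0,y0,x1,y1),k in(("scene",(240,100,360,190),6),("top",(240,160,320,230),8)):
    c=cv2.resize(im[n][y0:y1,x0:x1],None,fx=k,fy=k,interpolation=cv2.INTER_CUBIC)
    for off in((0,0,0),(0.0095,0,0),(-.0095,0,0),(0,0,.021),(0,0,-.021)):
        u=(proj(n,p+M@np.array(off))-[x0,y0]+.5)*k
        cv2.circle(c,tuple(int(v) for v in u),3,(255,0,0) if off[2]==0 else (255,255,0),-1)
        print(n,off,u.round())
    cv2.imwrite(f"pics/{n}2.png",c[:,:,::-1])
```

```text
t 3.3 pos [ 0.5869 -0.0135  0.2264] feeder mm [  -0.6 -117.2  226.4] F [-0.77  0.25  0.05] w 0.008
axes in feeder (cols x,y,z)
 [[ 0.002 -0.    -1.   ]
 [ 1.    -0.     0.002]
 [-0.    -1.     0.   ]] joints [ 0.31  0.22 -0.19 -0.   -1.17 -0.38]
scene (0, 0, 0) [304. 450.]
scene (0.0095, 0, 0) [330. 445.]
scene (-0.0095, 0, 0) [277. 456.]
scene (0, 0, 0.021) [279. 422.]
scene (0, 0, -0.021) [329. 479.]
top (0, 0, 0) [337. 196.]
top (0.0095, 0, 0) [307. 195.]
top (-0.0095, 0, 0) [368. 197.]
top (0, 0, 0.021) [335. 261.]
top (0, 0, -0.021) [340. 131.]
```

```bash
sleep 1
```

```text
(no output)
```

View pics/scene2.png

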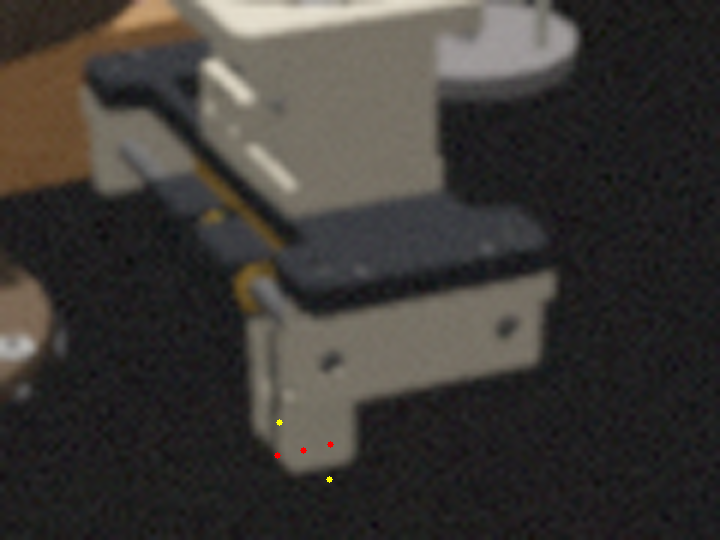

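View pics/top2.png

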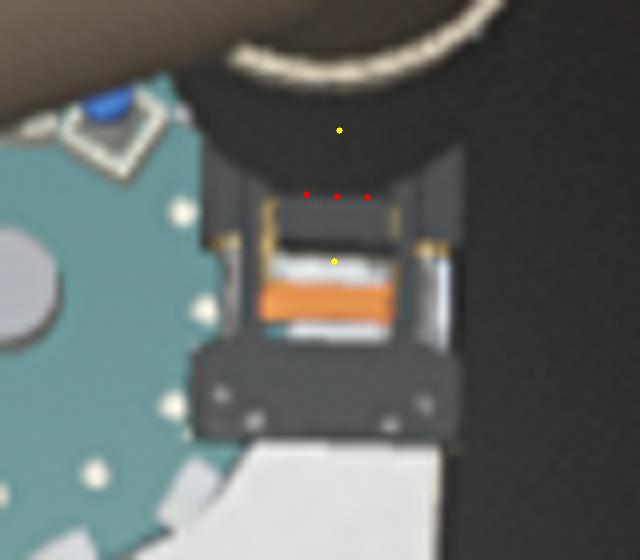

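Run:
```python
from st import *
s,M,f=st();p=s["position"]
for x in(.039,-.039):
  for h in(.045,.055,.066,.08):print(x,h,((proj("scene",p+M@np.array((x,-h,-.0965)))-[240,100]+.5)*6).round())
for n in("scene",):
  for a in(-.0115,.0115):
    for b in(.014,-.014):print(a,b,((proj(n,p+M@np.array((a,0,b)))-[240,100]+.5)*6).round())
```

```text
t 3.4 pos [ 0.5869 -0.0135  0.2265] feeder mm [  -0.5 -117.1  226.5] F [ 0.3   0.07 -0.01] w 0.004
axes in feeder (cols x,y,z)
 [[-0.004 -0.    -1.   ]
 [ 1.     0.    -0.004]
 [ 0.    -1.     0.   ]] joints [ 0.31  0.22 -0.19 -0.   -1.17 -0.37]
0.039 0.045 [552. 435.]
0.039 0.055 [553. 405.]
0.039 0.066 [554. 372.]
0.039 0.08 [556. 329.]
-0.039 0.045 [310. 488.]
-0.039 0.055 [310. 458.]
-0.039 0.066 [310. 424.]
-0.039 0.08 [310. 380.]
-0.0115 0.014 [255. 438.]
-0.0115 -0.014 [288. 476.]
0.0115 0.014 [319. 425.]
0.0115 -0.014 [353. 462.]
```

The tip measures about 23 x 28 mm and the body starts 66 mm above the TCP, both consistent with the data given. I descend on the inner side of the tab.

```bash
python3 -m creep '[[0.002,0.017,0,0,0,0],[0,0.017,0,0,0,0],[0,0.017,0,0,0,0],[0,0.017,0,0,0,0],[0,0.014,0,0,0,0],[0,0.014,0,0,0,0],[0,0.014,0,0,0,0],[0,0.014,0,0,0,0],[0,0.008,0,0,0,0],[0,0.003,0,0,0,0]]'
python3 - <<'E'
from st import *
go((0,-115,92))
im=grab_frame("scene");cv2.imwrite("pics/s3.png",cv2.resize(im[150:270,230:390],None,fx=5,fy=5,interpolation=2)[:,:,::-1])
E
```

```text
t: 4.4
position: [0.5867, -0.0116, 0.0907]
tool_rot: [0.516, -0.516, -0.483, 0.484]
ft_force: [-0.6, -0.2, 0.2]
gripper_width: 0.003
t 4.4 pos [ 0.5867 -0.0116  0.0907] feeder mm [  -0.9 -115.3   90.7] F [-0.65 -0.2   0.16] w 0.003
axes in feeder (cols x,y,z)
 [[-0.002 -0.001 -1.   ]
 [ 1.    -0.    -0.002]
 [-0.    -1.     0.001]] joints [ 0.31  0.34 -0.36 -0.   -0.88 -0.38]
tool shift [ 0.0003 -0.0013 -0.0009]
rot 1 [-1.00e-03 -3.14e+00  2.00e-03]
rot -1 [-0.001  0.002 -0.   ]
```

```bash
sleep 1
```

```text
(no output)
```

View pics/s3.png

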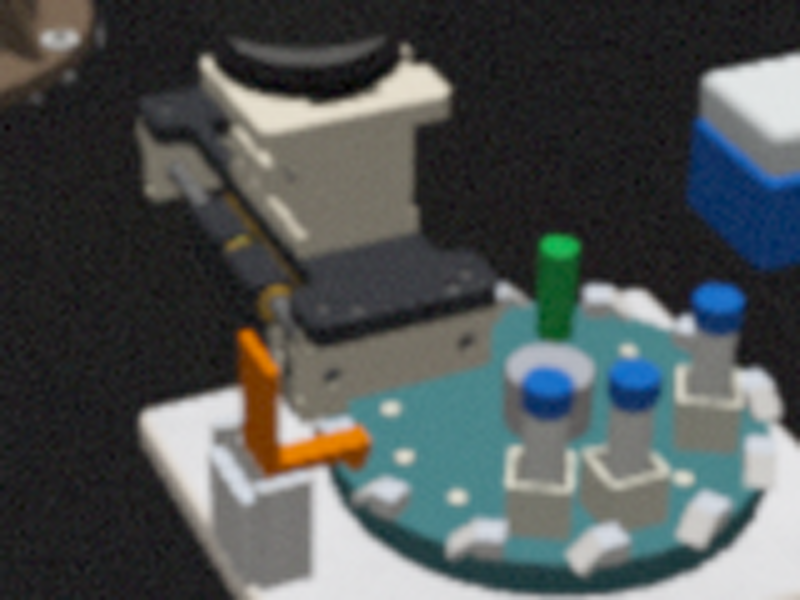

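The tip at crop (315,412) sits just inside the tab at (258,400) and above the bar. Now I push outward.

```bash
python3 -m creep '[[-0.005,0,0,0,0,0],[-0.005,0,0,0,0,0],[-0.005,0,0,0,0,0],[-0.005,0,0,0,0,0],[-0.005,0,0,0,0,0],[-0.005,0,0,0,0,0],[-0.005,0,0,0,0,0],[-0.005,0,0,0,0,0],[-0.004,0,0,0,0,0],[-0.003,0,0,0,0,0]]'
python3 - <<'E'
from st import *
go((0,-161,92))
im=grab_frame("scene");cv2.imwrite("pics/s4.png",cv2.resize(im[150:270,230:390],None,fx=5,fy=5,interpolation=2)[:,:,::-1])
E
```

```text
t: 5.45
position: [0.584, -0.0588, 0.0915]
tool_rot: [0.516, -0.516, -0.483, 0.483]
ft_force: [0.3, -0.2, 0.8]
gripper_width: 0.005
t 5.45 pos [ 0.584  -0.0588  0.0915] feeder mm [  -0.5 -162.6   91.5] F [ 0.27 -0.19  0.76] w 0.005
axes in feeder (cols x,y,z)
 [[ 0. -0. -1.]
 [ 1. -0.  0.]
 [-0. -1.  0.]] joints [ 0.23  0.34 -0.36  0.   -0.88 -0.3 ]
tool shift [ 0.0016 -0.0005 -0.0005]
rot 1 [ 0.     3.141 -0.   ]
rot -1 [-0. -0. -0.]
```

```bash
sleep 1
```

```text
(no output)
```

View pics/s4.png

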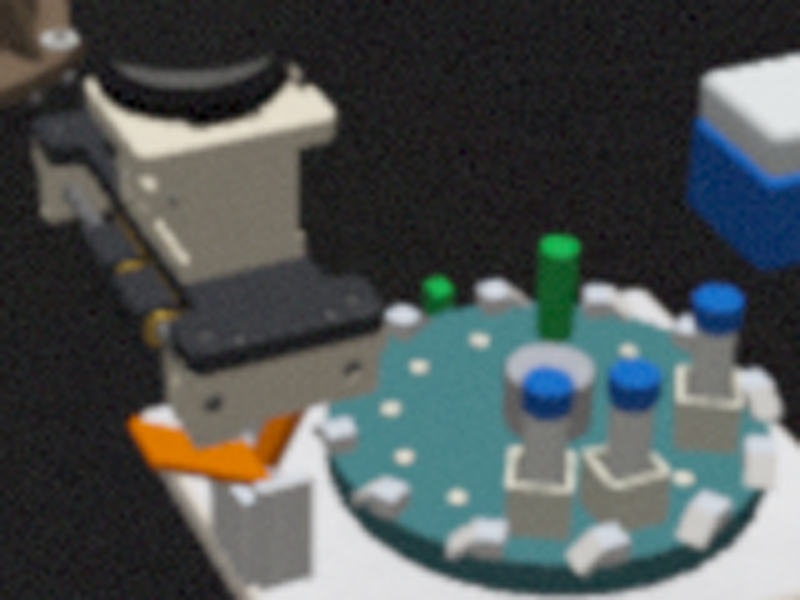

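The pawl lies back with its tab at crop (195,450) and its bar standing at (280,435). I lift the finger, then check the pawl again.

```bash
python3 -m creep '[[0.001,-0.01,0,0,0,0],[0,-0.015,0,0,0,0],[0,-0.02,0,0,0,0],[0,-0.02,0,0,0,0],[0,-0.02,0,0,0,0],[0,-0.005,0,0,0,0],[0,0,0,0,0,0]]'
python3 - <<'E'
from st import *
go((-64,66,180))
im=grab_frame("scene");cv2.imwrite("pics/s5.png",cv2.resize(im[150:270,230:390],None,fx=5,fy=5,interpolation=2)[:,:,::-1])
E
```

```text
t: 6.2
position: [0.5847, -0.0571, 0.1828]
tool_rot: [-0.516, 0.517, 0.484, -0.483]
ft_force: [-0.0, -0.7, -0.3]
gripper_width: 0.002
t 6.2 pos [ 0.5847 -0.0571  0.1828] feeder mm [ 1.000e-01 -1.608e+02  1.828e+02] F [-0.01 -0.75 -0.25] w 0.002
axes in feeder (cols x,y,z)
 [[-0.     0.002 -1.   ]
 [ 1.     0.001 -0.   ]
 [ 0.001 -1.    -0.002]] joints [ 0.24  0.25 -0.25  0.   -1.07 -0.3 ]
tool shift [0.2268 0.0028 0.064 ]
rot 1 [ 1.000e-03 -3.141e+00 -4.000e-03]
rot -1 [0.002 0.    0.001]
```

```bash
sleep 1
```

```text
(no output)
```

View pics/s5.png

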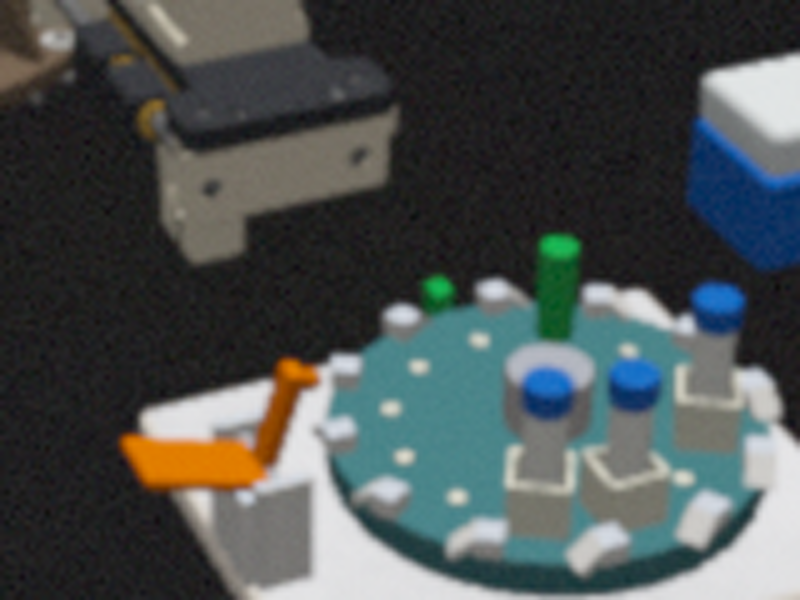

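The pawl stands on its stop (bar upright at crop (285,410)) and the finger is off it. Moving over to beside the post.

```bash
python3 -m creep '[[0.012,0,0.0034,0,0,0],[0.025,0,0.007,0,0,0],[0.025,0,0.007,0,0,0],[0.025,0,0.007,0,0,0],[0.025,0,0.007,0,0,0],[0.025,0,0.007,0,0,0],[0.025,0,0.007,0,0,0],[0.025,0,0.007,0,0,0],[0.025,0,0.007,0,0,0],[0.015,0,0.0046,0,0,0]]'
python3 - <<'E'
from st import *
go((-64,66,80))
E
```

```text
t: 7.25
position: [0.5342, 0.1751, 0.1806]
tool_rot: [0.516, -0.516, -0.483, 0.484]
ft_force: [0.0, -0.5, 0.4]
gripper_width: 0.007
t 7.25 pos [0.5342 0.1751 0.1806] feeder mm [-65.6  67.5 180.6] F [ 0.03 -0.49  0.44] w 0.007
axes in feeder (cols x,y,z)
 [[-0.001 -0.001 -1.   ]
 [ 1.    -0.001 -0.001]
 [-0.001 -1.     0.001]] joints [ 0.66  0.21 -0.3  -0.   -1.06 -0.73]
tool shift [-0.0014  0.1006 -0.0018]
rot 1 [-1.00e-03 -3.14e+00  2.00e-03]
rot -1 [-0.001  0.001 -0.001]
```

```bash
python3 -m creep '[[0,0.012,-0.0015,0,0,0],[0,0.015,0,0,0,0],[0,0.015,0,0,0,0],[0,0.015,0,0,0,0],[0,0.015,0,0,0,0],[0,0.012,0,0,0,0],[0,0.01,0,0,0,0],[0,0.006,0,0,0,0],[0,0,0,0,0,0]]'
python3 - <<'E'
from st import *
go((-65,34,80))
im=grab_frame("scene");cv2.imwrite("pics/s6.png",cv2.resize(im[150:270,230:390],None,fx=5,fy=5,interpolation=2)[:,:,::-1])
E
```

```text
t: 8.15
position: [0.5364, 0.1728, 0.0807]
tool_rot: [0.516, -0.516, -0.483, 0.484]
ft_force: [-0.0, 0.1, -0.2]
gripper_width: 0.005
t 8.15 pos [0.5364 0.1728 0.0807] feeder mm [-63.3  65.4  80.7] F [-0.04  0.14 -0.22] w 0.005
axes in feeder (cols x,y,z)
 [[ 0.    -0.001 -1.   ]
 [ 1.    -0.001  0.   ]
 [-0.001 -1.     0.001]] joints [ 0.66  0.32 -0.42 -0.   -0.83 -0.73]
tool shift [-0.0314  0.0007  0.0017]
rot 1 [ 2.000e-03  3.141e+00 -2.000e-03]
rot -1 [-0.001 -0.    -0.001]
```

```bash
sleep 1
```

```text
(no output)
```

View pics/s6.png

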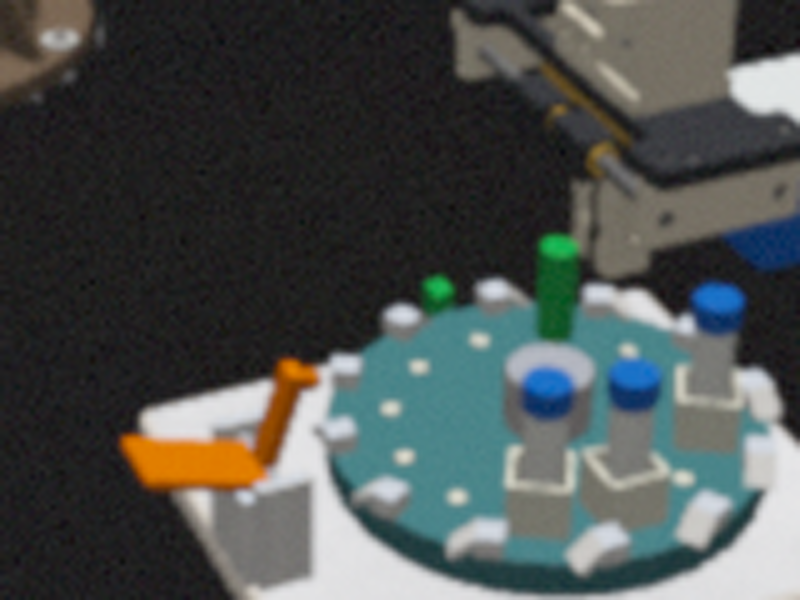

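The finger at crop (615,250) is right beside the post at (558,285), on its clockwise side. I push most of the way, slowly.

```bash
python3 -m creep '[[-0.005,0,0.001,0,0,0],[-0.005,0,0.0005,0,0,0],[-0.004,0,0,0,0,0],[-0.004,0,0,0,0,0],[-0.004,0,0,0,0,0],[-0.004,0,0,0,0,0],[-0.004,0,0,0,0,0],[-0.004,0,0,0,0,0],[-0.003,0,0,0,0,0],[-0.002,0,0,0,0,0]]'
cat > wh.py <<'E'
from st import *
import sys
go((-66,float(sys.argv[2]),80))
im=grab_frame("scene");cv2.imwrite(f"pics/{sys.argv[1]}.png",cv2.resize(im[150:270,230:390],None,fx=5,fy=5,interpolation=2)[:,:,::-1])
b=blobs(im,(105,150,80),(125,255,255),(300,195,388,260),30)[0];print(b)
for st_,c in b:
    w=Rf.T@(onz("scene",(c[0],c[1]-.3),.118)-[X[0],X[1],.118]);print("cap ang",np.degrees(np.arctan2(w[1],w[0])).round(1),"r",np.hypot(w[0],w[1]).round(4))
b=blobs(im,(45,120,40),(75,255,255),(300,190,388,230),20)[0];print("green",b)
for st_,c in b:
    w=Rf.T@(onz("scene",(c[0],st_[1]+2),.1)-[X[0],X[1],.1]);print("post ang",np.degrees(np.arctan2(w[1],w[0])).round(1),"r",np.hypot(w[0],w[1]).round(4))
E
python3 wh.py s7 20.5
```

```text
t: 9.2
position: [0.532, 0.1338, 0.0814]
tool_rot: [0.516, -0.516, -0.483, 0.483]
ft_force: [-2.1, 2.4, -0.8]
gripper_width: 0.007
t 9.2 pos [0.532  0.1338 0.0814] feeder mm [-65.1  26.2  81.4] F [-2.13  2.44 -0.79] w 0.007
axes in feeder (cols x,y,z)
 [[ 0.    -0.001 -1.   ]
 [ 1.    -0.     0.   ]
 [-0.    -1.     0.001]] joints [ 0.6   0.29 -0.45 -0.   -0.82 -0.67]
tool shift [-0.0057  0.0014  0.0009]
rot 1 [ 1.000e-03  3.141e+00 -2.000e-03]
rot -1 [-0.001 -0.    -0.   ]
[([374, 195, 14, 9, 89], [381.7, 198.1]), ([365, 199, 11, 10, 88], [370.0, 203.4]), ([363, 218, 10, 9, 75], [367.3, 221.9]), ([349, 223, 10, 10, 77], [353.3, 227.5])]
cap ang 89.7 r 0.1038
cap ang 82.4 r 0.0691
cap ang 20.9 r 0.0735
cap ang -7.8 r 0.0754
green [([324, 197, 9, 22, 152], [327.6, 207.0]), ([314, 205, 7, 7, 38], [317.3, 207.6])]
post ang 176.0 r 0.0693
post ang -146.5 r 0.0575
```

```bash
sleep 1
```

```text
(no output)
```

View pics/s7.png

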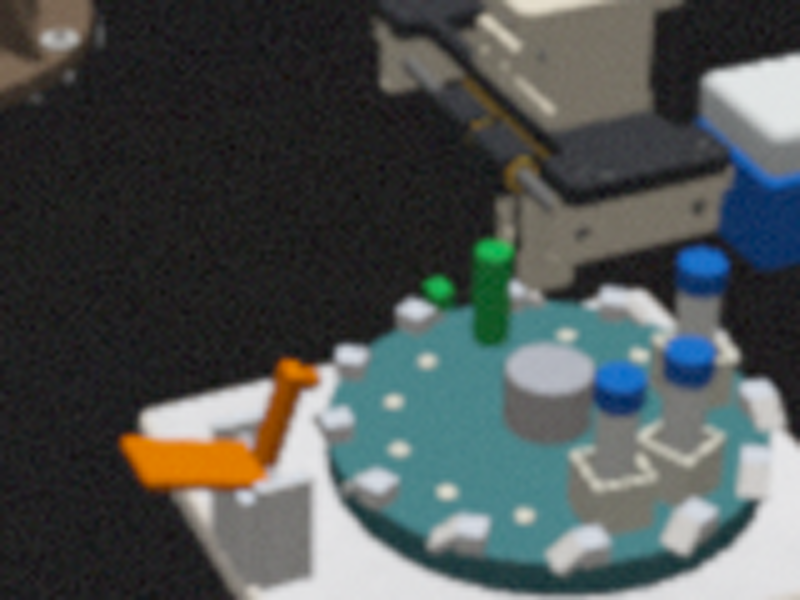

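The post at crop (490,290) has come most of the way and the pawl is still up. I calibrate the angle estimates against the first picture.

```bash
cat > ang.py <<'E'
from st import *
def meas(im):
    o=[]
    for st_,c in blobs(im,(105,150,80),(125,255,255),(330,195,385,260),40)[0]:
        w=Rf.T@(onz("scene",c,.117)-[X[0],X[1],.117]);o.append(("cap",np.degrees(np.arctan2(w[1],w[0])).round(1),np.hypot(w[0],w[1]).round(4)))
    for st_,c in blobs(im,(45,120,40),(75,255,255),(300,190,388,230),60)[0]:
        w=Rf.T@(onz("scene",(st_[0]+st_[2]/2-.5,st_[1]+2),.1)-[X[0],X[1],.1]);o.append(("post",np.degrees(np.arctan2(w[1],w[0])).round(1),np.hypot(w[0],w[1]).round(4)))
    return o
if __name__=="__main__":
    print(meas(cv2.imread("pics/scene0.png")[:,:,::-1].copy()));print(meas(grab_frame("scene")))
E
python3 ang.py
```

```text
[('cap', np.float64(91.1), np.float64(0.1011)), ('cap', np.float64(58.9), np.float64(0.0699)), ('cap', np.float64(-1.9), np.float64(0.0739)), ('cap', np.float64(-30.1), np.float64(0.0752)), ('post', np.float64(149.9), np.float64(0.07))]
[('cap', np.float64(91.1), np.float64(0.1013)), ('cap', np.float64(83.5), np.float64(0.0689)), ('cap', np.float64(22.7), np.float64(0.0729)), ('cap', np.float64(-5.8), np.float64(0.0743)), ('post', np.float64(175.3), np.float64(0.069))]
```

```bash
python3 -m creep '[[-0.002,0,0,0,0,0],[-0.0015,0,0,0,0,0],[-0.0015,0,0,0,0,0],[-0.001,0,0,0,0,0],[0,0,0,0,0,0],[0,0,0,0,0,0]]'
python3 ang.py; python3 wh.py s8 20.5|head -6
```

```text
t: 9.9
position: [0.5324, 0.1283, 0.0816]
tool_rot: [-0.516, 0.516, 0.483, -0.483]
ft_force: [0.2, 0.5, -0.7]
gripper_width: 0.006
[('cap', np.float64(91.1), np.float64(0.1011)), ('cap', np.float64(58.9), np.float64(0.0699)), ('cap', np.float64(-1.9), np.float64(0.0739)), ('cap', np.float64(-30.1), np.float64(0.0752)), ('post', np.float64(149.9), np.float64(0.07))]
[('cap', np.float64(91.3), np.float64(0.1014)), ('cap', np.float64(86.7), np.float64(0.069)), ('cap', np.float64(27.8), np.float64(0.0735)), ('cap', np.float64(-2.0), np.float64(0.0738)), ('post', np.float64(-173.9), np.float64(0.0752))]
t 9.95 pos [0.5324 0.1283 0.0816] feeder mm [-64.3  20.7  81.6] F [-0.4   0.27  0.44] w 0.007
axes in feeder (cols x,y,z)
 [[-0.  0. -1.]
 [ 1. -0. -0.]
 [-0. -1. -0.]] joints [ 0.59  0.29 -0.46  0.   -0.82 -0.66]
tool shift [-0.0002  0.0016  0.0017]
```

```bash
python3 -m creep '[[0.006,0,0,0,0,0],[0.006,0,0,0,0,0],[0,-0.02,0,0,0,0],[0,-0.03,0,0,0,0],[0,-0.03,0,0,0,0],[0,-0.02,0,0,0,0],[0,0,0,0,0,0]]'
python3 - <<'E'
from st import *
from ang import meas
go((0,-162,180))
im=grab_frame("scene");t=grab_frame("top");print(meas(im))
a=cv2.resize(im[180:270,250:390],(420*1,270),interpolation=2);b=cv2.resize(t[150:250,190:305],(345,300),interpolation=2)
cv2.imwrite("pics/s9.png",np.hstack([cv2.resize(a,(467,300)),b[:300]])[:,:,::-1])
E
```

```text
t: 10.7
position: [0.5348, 0.1417, 0.1849]
tool_rot: [-0.515, 0.517, 0.485, -0.482]
ft_force: [0.3, 0.4, 0.0]
gripper_width: 0.002
t 10.7 pos [0.5348 0.1417 0.1849] feeder mm [-62.8  34.3 184.9] F [0.32 0.44 0.01] w 0.002
axes in feeder (cols x,y,z)
 [[-0.001  0.005 -1.   ]
 [ 1.     0.003 -0.001]
 [ 0.003 -1.    -0.005]] joints [ 0.61  0.19 -0.32  0.   -1.05 -0.68]
tool shift [-0.1963  0.0047 -0.0626]
rot 1 [ 0.004 -3.141 -0.008]
rot -1 [0.005 0.001 0.003]
[('cap', np.float64(91.3), np.float64(0.1014)), ('cap', np.float64(87.8), np.float64(0.069)), ('cap', np.float64(27.4), np.float64(0.0718)), ('cap', np.float64(-2.7), np.float64(0.0746)), ('post', np.float64(-172.8), np.float64(0.071))]
```

```bash
sleep 1
```

```text
(no output)
```

View pics/s9.png

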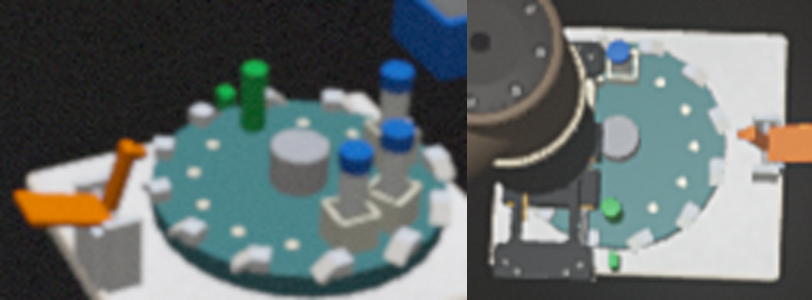

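Post and pointer line up, at (612,208) and (614,260) in the top half of the picture. The pawl is still up and the tubes stand. Now to the pawl's outer side.

```bash
python3 -m creep '[[-0.01,0,-0.0032,0,0,0],[-0.022,0,-0.007,0,0,0],[-0.022,0,-0.007,0,0,0],[-0.022,0,-0.007,0,0,0],[-0.022,0,-0.007,0,0,0],[-0.022,0,-0.007,0,0,0],[-0.022,0,-0.007,0,0,0],[-0.022,0,-0.007,0,0,0],[-0.022,0,-0.007,0,0,0],[-0.01,0,-0.0034,0,0,0]]'
python3 -c "
from st import *
go((0,-162,92))"
```

```text
t: 11.8
position: [0.5822, -0.0613, 0.1802]
tool_rot: [0.517, -0.516, -0.482, 0.484]
ft_force: [-0.0, 0.3, -0.9]
gripper_width: 0.007
t 11.8 pos [ 0.5822 -0.0613  0.1802] feeder mm [  -2.1 -165.2  180.2] F [-0.01  0.26 -0.87] w 0.007
axes in feeder (cols x,y,z)
 [[ 0.001 -0.002 -1.   ]
 [ 1.    -0.001  0.001]
 [-0.001 -1.     0.002]] joints [ 0.23  0.25 -0.26  0.   -1.07 -0.3 ]
tool shift [ 0.0033  0.0882 -0.0023]
rot 1 [ 1.00e-03  3.14e+00 -4.00e-03]
rot -1 [-0.002 -0.001 -0.001]
```

```bash
python3 -m creep '[[0.002,0.01,-0.001,0,0,0],[0,0.015,0,0,0,0],[0,0.015,0,0,0,0],[0,0.015,0,0,0,0],[0,0.012,0,0,0,0],[0,0.01,0,0,0,0],[0,0.008,0,0,0,0],[0,0,0,0,0,0]]'
python3 - <<'E'
from st import *
go((0,-110,95))
im=grab_frame("scene");cv2.imwrite("pics/s10.png",cv2.resize(im[150:270,230:390],None,fx=5,fy=5,interpolation=2)[:,:,::-1])
E
```

```text
t: 12.6
position: [0.583, -0.0573, 0.0953]
tool_rot: [0.517, -0.516, -0.483, 0.484]
ft_force: [0.0, -0.4, -0.3]
gripper_width: 0.007
t 12.6 pos [ 0.583  -0.0573  0.0953] feeder mm [  -1.5 -161.1   95.3] F [ 0.03 -0.37 -0.26] w 0.007
axes in feeder (cols x,y,z)
 [[-0.    -0.002 -1.   ]
 [ 1.    -0.    -0.   ]
 [-0.    -1.     0.002]] joints [ 0.24  0.33 -0.36 -0.   -0.89 -0.3 ]
tool shift [ 0.0511  0.0003 -0.0015]
rot 1 [-1.000e-03 -3.142e+00  3.000e-03]
rot -1 [-0.002  0.    -0.   ]
```

```bash
sleep 1
```

```text
(no output)
```

View pics/s10.png

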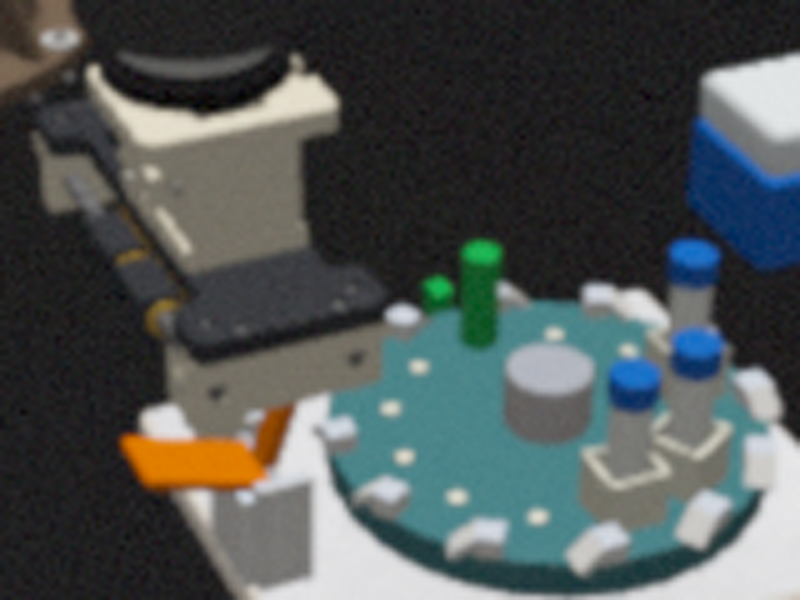

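The finger is between the tab and the standing bar, the wheel unchanged. Pushing the bar inward.

```bash
python3 -m creep '[[0.005,0,-0.001,0,0,0],[0.006,0,0,0,0,0],[0.006,0,0,0,0,0],[0.006,0,0,0,0,0],[0.006,0,0,0,0,0],[0.005,0,0,0,0,0],[0.005,0,0,0,0,0],[0.004,0,0,0,0,0],[0.003,0,0,0,0,0],[0.003,0,0,0,0,0]]'
python3 - <<'E'
from st import *
go((0,-110,95))
im=grab_frame("scene");cv2.imwrite("pics/s11.png",cv2.resize(im[150:270,230:390],None,fx=5,fy=5,interpolation=2)[:,:,::-1])
E
```

```text
t: 13.65
position: [0.588, -0.0083, 0.0965]
tool_rot: [0.516, -0.516, -0.483, 0.483]
ft_force: [-0.3, -0.2, -0.9]
gripper_width: 0.005
t 13.65 pos [ 0.588  -0.0083  0.0965] feeder mm [ 1.000e-01 -1.119e+02  9.650e+01] F [-0.27 -0.2  -0.92] w 0.005
axes in feeder (cols x,y,z)
 [[ 0. -0. -1.]
 [ 1.  0.  0.]
 [ 0. -1.  0.]] joints [ 0.32  0.33 -0.35 -0.   -0.89 -0.38]
tool shift [0.0019 0.0015 0.0001]
rot 1 [-0.     3.142 -0.   ]
rot -1 [-0. -0.  0.]
```

```bash
sleep 1
```

```text
(no output)
```

View pics/s11.png

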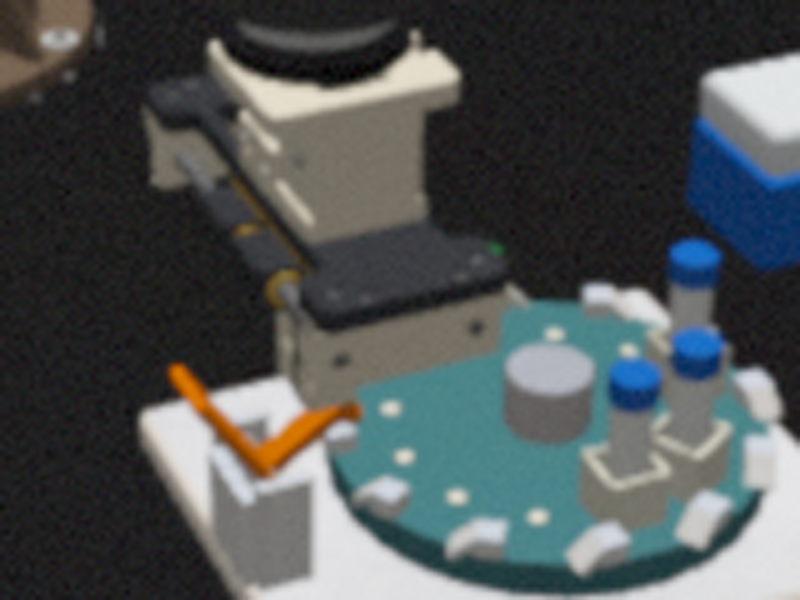

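The pawl is tilted by about 0.6 rad, either falling or leaning on the finger. I wait half a second and look again.

```bash
python3 -m creep '[[0,0,0,0,0,0],[0,0,0,0,0,0],[0,0,0,0,0,0],[0,0,0,0,0,0]]'
python3 - <<'E'
from st import *
im=grab_frame("scene");cv2.imwrite("pics/s12.png",cv2.resize(im[150:270,230:390],None,fx=5,fy=5,interpolation=2)[:,:,::-1])
E
```

```text
t: 14.1
position: [0.588, -0.0087, 0.0966]
tool_rot: [-0.516, 0.516, 0.483, -0.483]
ft_force: [0.3, -0.1, 0.8]
gripper_width: 0.003
```

```bash
sleep 1
```

```text
(no output)
```

View pics/s12.png

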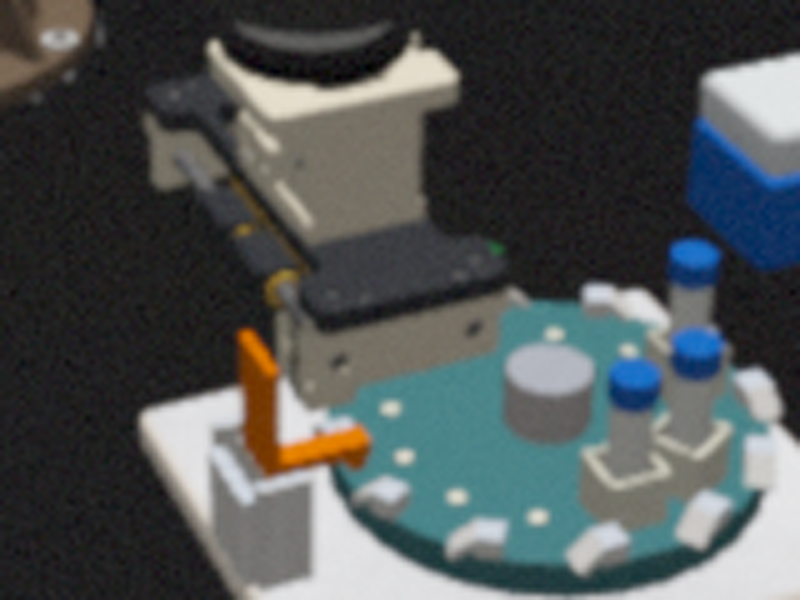

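The pawl is down, the tab upright at the same place as before, (258,400). I lift the finger away and make the final check.

```bash
python3 -m creep '[[0,-0.01,0,0,0,0],[0,-0.015,0,0,0,0],[0,-0.02,0,0,0,0],[0,-0.025,0,0,0,0],[0,-0.025,0,0,0,0],[0,-0.025,0,0,0,0],[0,-0.01,0,0,0,0],[0,0,0,0,0,0]]'
python3 - <<'E'
from st import *
from ang import meas
st()
im=grab_frame("scene");print(meas(im));z=cv2.imread("pics/scene0.png")[:,:,::-1].copy()
for a in(z,im):print("orange",blobs(a,(5,150,100),(20,255,255),(255,190,320,260))[0])
cv2.imwrite("pics/s13.png",cv2.resize(im[150:270,230:390],None,fx=5,fy=5,interpolation=2)[:,:,::-1])
E
```

```text
t: 14.95
position: [0.5888, -0.0084, 0.2286]
tool_rot: [-0.516, 0.517, 0.484, -0.482]
ft_force: [-0.1, -0.1, 0.3]
gripper_width: 0.009
t 14.95 pos [ 0.5888 -0.0084  0.2286] feeder mm [   0.9 -112.   228.6] F [-0.07 -0.09  0.26] w 0.009
axes in feeder (cols x,y,z)
 [[-0.     0.003 -1.   ]
 [ 1.     0.001 -0.   ]
 [ 0.001 -1.    -0.003]] joints [ 0.32  0.21 -0.18  0.   -1.17 -0.38]
[('cap', np.float64(90.9), np.float64(0.1011)), ('cap', np.float64(87.9), np.float64(0.0686)), ('cap', np.float64(27.2), np.float64(0.0727)), ('cap', np.float64(-2.0), np.float64(0.0742)), ('post', np.float64(-174.6), np.float64(0.0746))]
orange [([278, 216, 26, 29, 253], [286.5, 233.2])]
orange [([277, 216, 27, 29, 253], [286.4, 233.1])]
```

```bash
sleep 1
```

```text
(no output)
```

View pics/s13.png

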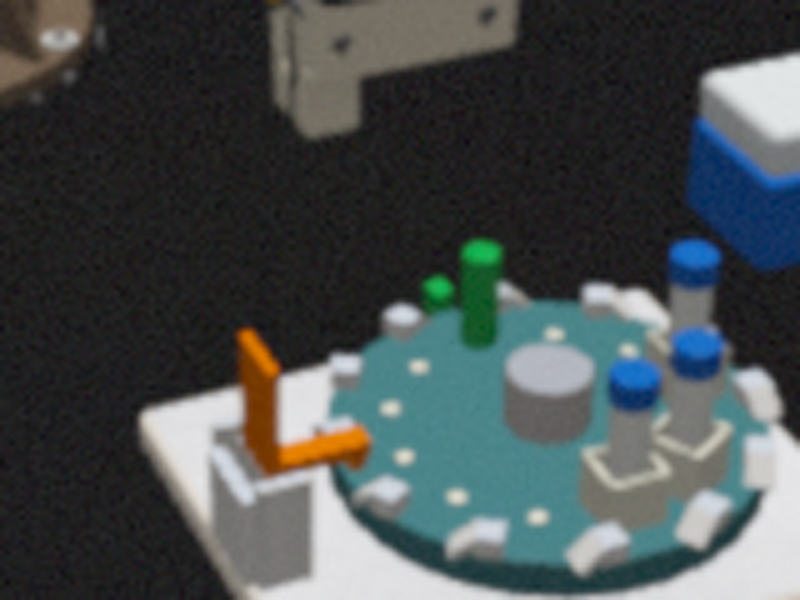

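The pawl blob matches the first picture to the pixel, so it is fully home. The caps have turned about 29° and the tubes stand. Handing in.

```bash
python3 -c "
from station import *
print(close_job())"
```

```text
the job is handed in; nothing more can be done
None
```

The job is done and handed in at about 15 s. With the shut fingertip I flipped the pawl up until it stood by itself on its stop. I then pushed the green post back one notch to the pointer and tipped the pawl back down into the teeth.

Last checks:
- **Pawl:** its orange outline matches the first picture within a pixel, so it is fully down.
- **Wheel:** the tube caps turned about 29°, and the fingertip's stopping position says about 30°, so the wheel is within the allowed range.
- **Tubes and robot:** the three tubes look upright in their holders. The arm is clear, 10 cm above the pawl's tab, with no load on the wrist.
- **One disagreement:** the colour-mask reading of the post angle gave about 185°, because the mask ran the post and the pointer together. I set that reading aside. By eye, both camera views show the post next to the pointer.
- **Not checked:** I took no final picture of the bottle, jar, tip box or marker. Every lateral move at the start and between pushes ran above them.

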